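# Close the sliding vent of a propagating frame

## Robot

A 6-joint arm with a two-finger parallel gripper is mounted at the origin on the work surface. World frame = base frame: x ahead of the robot, y to its left, z up, the work surface at z = 0. Lengths are in m, angles in degrees, forces in N, time in s.
With the tool pointing down it reaches from about 0.4 to 0.925 m from the base axis. Payload 3.4 kg.
Tool frame: the origin (TCP) lies between the finger pads; the fingertips stand 17 mm ahead of it and the grasp point (between the pads) lies 2 mm behind it; y points along the fingers, z is the direction in which the jaws open and shut, and the axes are right-handed (so a half turn about y gives the same grasp; the last joint's range is limited). The gripper opens to 85 mm and grips with 20 to 120 N. Pads are 22 mm wide; open, the fingers measure 114 mm over their backs; the gripper's body (76 mm by 85 mm) begins 54 mm behind the grasp point. The pads swing forward as they close: fully open they stand 13 mm farther back than shut.
Start: joints at [63.684, 17.578, 86.31, -0, 76.112, -4.211], TCP at [0.216, 0.533, 0.248] pointing down, gripper open.
Joint ranges: [-179.03, 179.03], [-60, 130.46], [8.19, 133.38], [-81.62, 261.62], [5.75, 156.47], [-153.77, 153.77]. Speed limits (degrees/s): [147.25, 147.25, 180, 180, 180, 180].

## Interface

Orientations are given as [roll, pitch, yaw] about the fixed x, y, z axes, in that order (R = Rz(yaw) Ry(pitch) Rx(roll)).
In Python, from bench import r gives the robot as it stands.
- The arm moves only by the tool send_rows, never from a script. Its argument "rows" is text: rows parted by semicolons, each of 7 numbers parted by spaces: the turn, a rotation vector about the tool's x, y, z in degrees, then the shift along the tool's x, y, z in mm, then the opening, from -1 (shut) to 1 (fully open), so that 0 is half open. A call has 1 to 10 rows; each row shifts and turns the commanded pose from where the row before left it, along the tool's axes as they then stand; what a row does not reach is not made up. A row lasts 1/10 s, in which the tool goes at most 50 mm and 8.59 degrees, less where a joint would pass 70% of its speed; a pose out of reach is approached as far as the arm can. A call with a gripper value outside its range is refused whole. The fingers move at their own pace and stop on an object; "newtons" is the grip in N (left out, the last holds). Time passes only in rows, so rows that do not move let the fingers close. It gives the time, the measured TCP pose, the force and the opening at its end, in the units of the state.
- r.get_obs(): the state, without advancing time (a new reading comes with each control period).
- r.camera(name): name is "scene" or "side" or "wrist"; returns a dict with "pixels" (420x560x3 uint8, red, green, blue), "z_map" (420x560 float32, m along the optical axis (not along the pixel's ray), 0 where there is no reading), "mtx" (3x3 intrinsics, pixels), "position" and "orientation" of the camera in the world; the wrist camera has in their place "hand_eye" (4x4, takes a point from camera to tool coordinates, whose origin is the TCP and whose axes are the tool frame's). Camera axes: x right, y up, looking along -z (the intrinsics and any distortion apply to the point x, -y, -z); pixel columns grow to the right and rows downward; lengths in m; the calibration is good to about 2 mm. A picture is of the moment at which its call begins: read the wrist's pose just before it.
- r.job_done(): hands the job in, once; it reports no verdict.
The state is a dict: "t": time; "joint_positions": joint angles; "qd": joint speeds; "effort": joint torques, N m; "position": TCP position; "orientation": TCP orientation; "wrist_force": force on the tool from outside, world axes, zero at the start; "moment": the same for the moment, N m; "finger_gap": finger opening in m.
Only numpy, scipy, OpenCV 4.12 (cv2) and the standard library are available. Lean on these libraries where they do the work, as an engineer would, in place of code of your own. Each camera call takes 0.05 s, during which the arm holds its last target.

## Task

The glass pane in the lid of the propagating frame has been left slid forward, so the vent gap at the back is open. Without touching the glass, lift the lid by its knob until the pane just starts to slip back, hold the lid still at that angle while the pane slides home and meets the rubber strip softly, then lower the lid gently until it is fully shut and let go. Leave everything else on the bench where it is.

Things in the scene. Friction and masses are not known exactly. Their poses are not given: they have to be found in the camera images.
- frame: Propagating frame, a cedar box fixed to the bench, 400 mm deep (x), 300 mm wide (y), 115 mm high, with small seedling pots inside. Origin: centre of its underside; z up, its x axis points from the front (knob side) to the back (hinge side), level. It stands turned on the bench, its front and knob towards the robot's right, its hinge towards the left.
- lid (a joint): Angle of the frame's lid about its back hinge, rad: 0 lies shut and level on the box, it grows as the front is lifted (to 1.5). Nothing holds the lid up but the hand; weight about 0.9 kg and the pane, so about 5 to 8 N at the knob. The hinge line is parallel to the frame's y axis and runs along the back top edge of the box, 200 mm behind the frame's origin and 115 mm above the bench.
- lid_knob (a point): Centre of the round wooden knob on the middle of the lid's front rail, where it is gripped. The knob's head is an upright cylinder 32 mm across and 26 mm high (13 mm above and below this point), on a neck 20 mm across; the rail's top is 27 mm below this point and 40 mm wide (front to back). The point lies 380 mm in front of the hinge line and 55 mm above the lid's underside, and turns with the lid. The glass, lower than the rail's top, begins 35 mm or more behind this point.
- pane: Loose glass pane with aluminium-capped front and back ends, 215 mm long (front to back), 235 mm wide, 4 mm thick, about 0.38 kg. It lies on two runners in the lid, between the side rails, 10 mm below the top of the rails, and is free to slide front to back. Origin: centre of its underside; x from front to back. It starts 65 to 90 mm forward of home. How steep the lid must be before it slides is not known: somewhere from about 12 to 24 degrees.
- pane_home (a point): Point in the lid where the centre of the pane's underside lies when the pane is home against the rubber strip: 147.5 mm in front of the hinge line, 14 mm above the lid's underside; turns with the lid, x axis from front to back.
- pot_large: Bystander: open terracotta pot, 124 mm across, 112 mm high, beyond the frame. Origin: centre of its underside.
- pot_small: Bystander: open terracotta pot, 86 mm across, 76 mm high, beyond the frame, nearer its front. Origin: centre of its underside.
- widger: Bystander: stainless widger, a slim steel strip 180 mm long lying in front of the frame. Origin: middle of its underside, x along it.
- scoop: Bystander: lime-green plastic scoop, 205 mm long, 72 mm wide, 40 mm high, to the right of the frame. Origin: underside, where the handle meets the blade; x towards the mouth.
- cloche: Bystander: glass bell cloche, 180 mm across, 216 mm high with its knob, at the right front. Origin: centre of its underside.
- seed_tin: Bystander: small metal seed tin with a round button on its front, 82 x 114 x 62 mm, at the left front. Origin: centre of its underside.
- dibber: Bystander: wooden dibber with a T handle lying on the bench, 180 mm long, at the far left. Origin: underside, near the middle; x towards the handle.
- seal: Black hollow rubber draught strip across the lid's back rail (236 mm long, 12 mm high), that the pane's back edge closes against; it gives a few mm under a blow. Origin: middle of its underside, 6 mm behind its front face; the face is 40 mm in front of the hinge line.

How it is judged (in metres and radians):
On the way, in this order (a step that is already met when the one before it is completed fails the run):
1. the lid is lifted clear with the pane still forward (value of joint lid above 0.15 rad and x of pane in the frame of pane_home below -0.045 m), for 0.1 s.
2. the pane slides back while the lid is held still at its angle (value of joint lid above 0.15 rad and velocity of joint lid between -0.04 and 0.04 rad/s and x of pane in the frame of pane_home between -0.04 and -0.006 m), for 0.04 s.
3. the pane is home against the strip with the lid still up (value of joint lid above 0.12 rad and x of pane in the frame of pane_home above -0.004 m), for 0.1 s.
At the end, for the whole second after the job is handed in: The lid is shut (angle under 0.015 rad) and released, with the pane lying at rest on its runners, home against the rubber strip within 4 mm; nothing else has moved more than 30 mm (value of joint lid below 0.015 rad and x of pane in the frame of pane_home above -0.004 m and z of pane in the frame of pane_home below 0.003 m and linear speed of pane below 0.02 m/s); the robot touches nothing.
It fails at once if the robot touches the glass (contact force between any of the fingers, the arm and pane above 0.3 N).
It fails at once if the pane strikes the rubber strip hard (contact force between pane and seal above 8 N).
It fails at once if the lid is dropped or slammed (velocity of joint lid below -1.2 rad/s).
It fails at once if another thing on the bench is pushed away (distance of any of pot_large, pot_small, widger, scoop, cloche, seed_tin, dibber from where it was at the start of the episode above 0.03 m).
It also fails if it takes over 64 s, if anything falls off the work surface, if the arm or the gripper's body presses on something with over 40 N, if the wrist force passes 120 N, or if a joint passes its speed limit or range.

## Working session

There is one attempt and no reset: what is moved stays moved. The work goes in short steps, Python scripts to look and compute and a tool call to move; the robot and the scene stay as the last step left them, time stands still between calls to the robot, and variables do not carry over. Pictures are saved under pics/ and viewed, and the job is handed in when it is done.

Besides the shell and the picture viewer there is one more tool, called after "Emit:" as name(argument=value, ...), one argument or row to a line, values as JSON. send_rows: Moves the arm, as the interface text tells. Its arguments: {"type":"object","properties":{"rows":{"type":"string"},"newtons":{"type":"number"}},"required":["rows"]}

```bash
mkdir -p pics; ls; python3 - <<'E'
from bench import r
import cv2,numpy as np
o=r.get_obs()
for k,v in o.items(): print(k,np.round(v,4))
for n in ["scene","side","wrist"]:
    c=r.camera(n); cv2.imwrite(f"pics/{n}0.png",c["pixels"][:,:,::-1])
    print(n,c["mtx"].tolist(),c.get("position"),c.get("orientation"),c.get("hand_eye"),[k for k in c])
E
```

```text
pics
t 0.0
joint_positions [ 6.36862e+01  1.76230e+01  8.63822e+01  2.00000e-04  7.61108e+01
 -4.21260e+00]
qd [ 0.0222 -0.0721 -0.0498  0.0037 -0.0498 -0.0217]
effort [-0.00000e+00 -4.57558e+01 -2.51912e+01 -2.00000e-04  1.37000e-02
  0.00000e+00]
position [0.2161 0.5322 0.2474]
orientation [-9.01157e+01  8.70000e-03 -2.21013e+01]
wrist_force [-0.2808  0.888  -0.6593]
moment [ 0.0216 -0.0923  0.0322]
finger_gap 0.0854
scene [[509.75222501154707, 0.0, 278.13633314931747], [0.0, 509.75222501154707, 209.71973495861542], [0.0, 0.0, 1.0]] [ 1.16004129 -0.53804112  1.27682516] [35.82599389  0.27553563 47.16228926] None ['pixels', 'z_map', 'mtx', 'position', 'orientation']
side [[459.7499740949707, 0.0, 276.97279189652744], [0.0, 459.7499740949707, 207.28226899362096], [0.0, 0.0, 1.0]] [ 0.06254028 -0.11305781  1.24125763] [ 23.31026946   0.35146062 -76.76422103] None ['pixels', 'z_map', 'mtx', 'position', 'orientation']
wrist [[360.65377570624713, 0.0, 287.4199702125758], [0.0, 360.65377570624713, 215.2347394830639], [0.0, 0.0, 1.0]] None None [[-6.05528173e-04 -9.49656262e-01 -3.13293180e-01 -7.97704594e-02]
 [-5.78246867e-05  3.13293270e-01 -9.49656424e-01 -1.25413663e-01]
 [ 9.99999815e-01 -5.56927639e-04 -2.44621477e-04 -1.54491834e-05]
 [ 0.00000000e+00  0.00000000e+00  0.00000000e+00  1.00000000e+00]] ['pixels', 'z_map', 'mtx', 'hand_eye']
```

View pics/scene0.png

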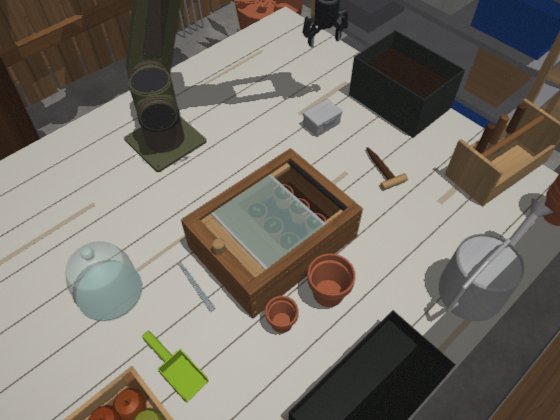

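View pics/side0.png

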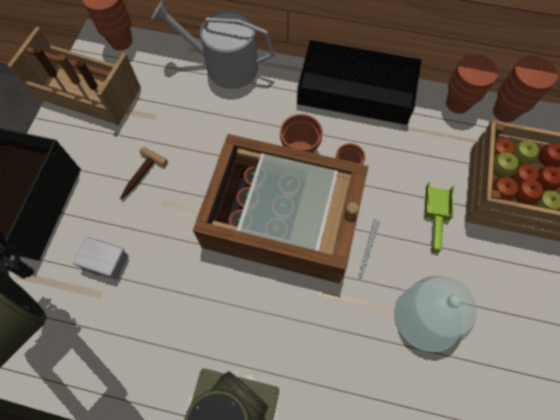

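View pics/wrist0.png

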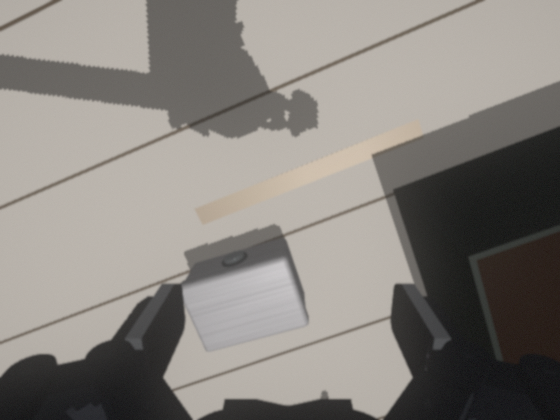

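The scene view shows the frame centre right with the knob near (219,246), hinge end up-right near (300,160)–(358,215). In the side view the knob is near (351,212) and the hinge at left (230,145)–(205,235). Next I'll enlarge these.

```bash
cat > h.py <<'E'
import numpy as np, cv2
from scipy.spatial.transform import Rotation as R
from bench import r
def pose(o=None):
    o=o or r.get_obs(); T=np.eye(4); T[:3,:3]=R.from_euler('xyz',o["orientation"],degrees=True).as_matrix(); T[:3,3]=o["position"]; return T
def cam(n):
    if n=="wrist":
        T=pose(); c=r.camera(n); E=T@np.array(c["hand_eye"])
    else:
        c=r.camera(n); E=np.eye(4); E[:3,:3]=R.from_euler('xyz',c["orientation"],degrees=True).as_matrix(); E[:3,3]=c["position"]
    c["E"]=E; return c
def ray(c,u,v):
    K=c["mtx"]; d=np.array([(u-K[0][2])/K[0][0],-(v-K[1][2])/K[1][1],-1.0]); return c["E"][:3,3],c["E"][:3,:3]@d
def depthpt(c,u,v):
    o,d=ray(c,u,v); return o+d*c["z_map"][int(round(v)),int(round(u))]
def tri(cs):
    A=np.zeros((3,3));b=np.zeros(3)
    L=[ray(*x) for x in cs]
    for o,d in L:
        d=d/np.linalg.norm(d);P=np.eye(3)-np.outer(d,d);A+=P;b+=P@o
    p=np.linalg.solve(A,b)
    return p,[np.linalg.norm(np.cross(p-o,d/np.linalg.norm(d))) for o,d in L]
def proj(c,p):
    q=np.linalg.inv(c["E"])@np.append(p,1); K=c["mtx"]; return np.array([K[0][0]*q[0]/-q[2]+K[0][2],K[1][1]*-q[1]/-q[2]+K[1][2]])
def onz(c,u,v,z):
    o,d=ray(c,u,v); return o+d*(z-o[2])/d[2]
def crop(c,name,x0,y0,w,h,s):
    im=c["pixels"][y0:y0+h,x0:x0+w,::-1]; cv2.imwrite(f"pics/{name}.png",cv2.resize(im,None,fx=s,fy=s,interpolation=cv2.INTER_CUBIC))
E
python3 - <<'E'
from h import *
s=cam("scene");d=cam("side")
crop(s,"scene1",175,140,195,170,4); crop(d,"side1",190,130,190,150,4)
print(depthpt(s,219,246),depthpt(d,351,212))
E
```

```text
[ 0.5584224  -0.19050937  0.18301695] [ 0.53245483 -0.1847383   0.18701179]
```

View pics/scene1.png

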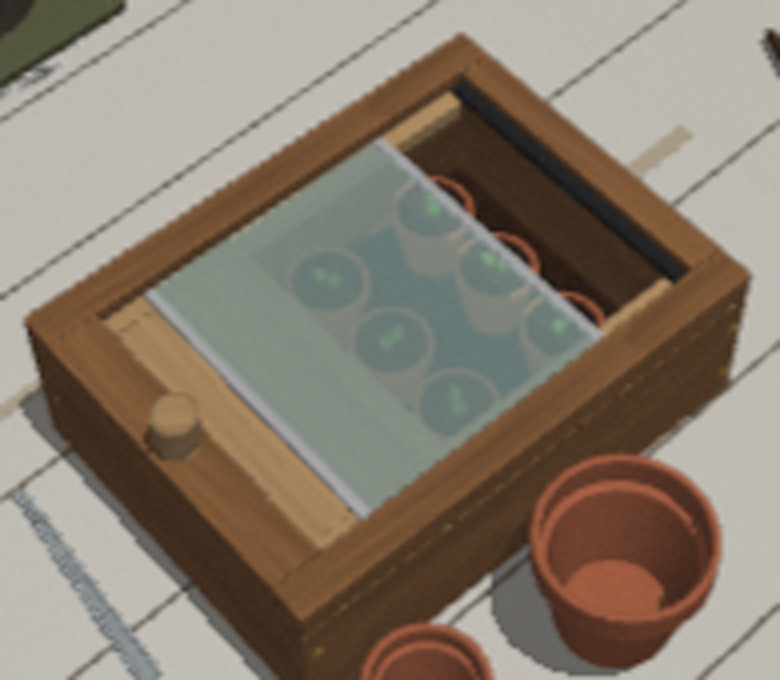

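View pics/side1.png

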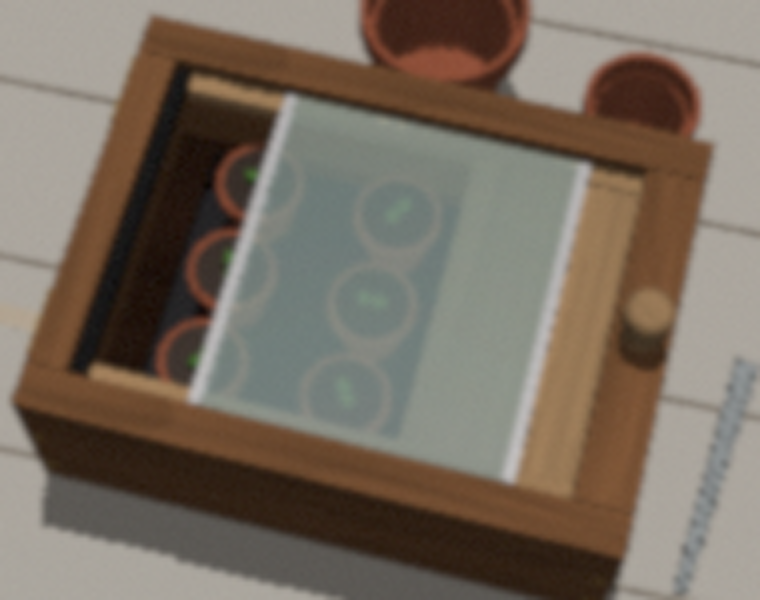

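```bash
cat > m.py <<'E'
from h import *
s=cam("scene");d=cam("side")
S=lambda u,v:(s,175+u/4,140+v/4)
D=lambda u,v:(d,190+u/4,130+v/4)
P={}
for n,a,b in [("back_rob",(462,36),(15,405)),("back_far",(747,272),(152,18)),("front_rob",(30,320),(622,555)),("front_far",(298,615),(710,145)),("knobtop",(174,405),(650,308)),
 ("seal_a",(458,85),(75,368)),("seal_b",(685,275),(186,70)),("pane_br",(382,142),(195,400)),("pane_bf",(600,333),(290,97)),("pane_fr",(150,295),(510,478)),("pane_ff",(362,515),(587,165))]:
    p,e=tri([S(*a),D(*b)]); P[n]=p; print(n,p.round(4),np.round(e,4))
bm=(P["back_rob"]+P["back_far"])/2; fm=(P["front_rob"]+P["front_far"])/2
ax=bm-fm; print("len",np.linalg.norm(ax),"yaw",np.degrees(np.arctan2(ax[1],ax[0])))
w=P["back_far"]-P["back_rob"]; print("w",np.linalg.norm(w),np.degrees(np.arctan2(w[1],w[0])))
w=P["front_far"]-P["front_rob"]; print("w",np.linalg.norm(w),np.degrees(np.arctan2(w[1],w[0])))
h=ax/np.linalg.norm(ax); k=P["knobtop"]-bm; print("knob along",k@h, "lat",np.cross(h,k)[2])
for q in ["pane_br","pane_bf","pane_fr","pane_ff","seal_a","seal_b"]: print(q,(P[q]-bm)@h)
E
python3 m.py
```

```text
back_rob [0.4119 0.1968 0.1361] [0.0019 0.0019]
back_far [0.7077 0.187  0.141 ] [0.0006 0.0006]
front_rob [ 0.4015 -0.1985  0.1392] [0.0017 0.0017]
front_far [ 0.6945 -0.2091  0.1427] [0.0004 0.0004]
knobtop [ 0.5477 -0.1849  0.1859] [0.0014 0.0014]
seal_a [0.4446 0.1646 0.1345] [0.0006 0.0006]
seal_b [0.6772 0.1561 0.1343] [0.0024 0.0024]
pane_br [0.4435 0.0863 0.13  ] [0.0018 0.0018]
pane_bf [0.6715 0.0791 0.1352] [0.0012 0.0012]
pane_fr [ 0.4367 -0.1225  0.1321] [0.0008 0.0008]
pane_ff [ 0.6656 -0.1309  0.134 ] [0.0001 0.0001]
len 0.39590965979648785 yaw 88.28890831179184
w 0.2959889043879839 -1.9110093908863381
w 0.29326243461065465 -2.0727958714074317
knob along -0.37722691828628724 lat 0.0008405732155845006
pane_br -0.10894894601115544
pane_bf -0.10937003563259944
pane_fr -0.31791498798428414
pane_ff -0.31943413662940157
seal_a -0.030673194128772688
seal_b -0.03228999701157221
```

Measurements agree with the given sizes: lid 396×295 mm, top at about 0.14, knob top at 0.186. The frame's yaw is about 88.1°, the knob centre about (0.548,-0.186,0.17), and the pane sits about 68 mm forward of home. Now I'll work out the transit arc.

```bash
cat > plan.py <<'E'
from h import *
def step(T,row,after=False):
    T=T.copy(); Rt=R.from_rotvec(np.radians(row[:3])).as_matrix(); s=np.array(row[3:6])/1000
    if after: T[:3,:3]=T[:3,:3]@Rt; T[:3,3]+=T[:3,:3]@s
    else: T[:3,3]+=T[:3,:3]@s; T[:3,:3]=T[:3,:3]@Rt
    return T
E
python3 - <<'E'
from plan import *
T=pose(); az0=67.94; az1=-18.7; rad0=0.575; rad1=0.578
prev=T
for i in range(1,21):
    a=np.radians(az0+(az1-az0)*i/20); rd=rad0+(rad1-rad0)*i/20
    p=np.array([rd*np.cos(a),rd*np.sin(a),0.255])
    s=prev[:3,:3].T@(p-prev[:3,3])*1000
    print(i,s.round(1))
    N=step(prev,[0,3.49,0,0,0,0]); N[:3,3]=p; prev=N
print(prev, R.from_matrix(prev[:3,:3]).as_euler('xyz',degrees=True))
E
```

```text
1 [43.  -6.9 -1.3]
2 [43.4  0.  -2.1]
3 [43.4  0.  -2.7]
4 [43.4  0.  -3.4]
5 [43.3  0.  -4. ]
6 [43.3  0.  -4.7]
7 [43.2  0.  -5.3]
8 [43.1  0.  -5.9]
9 [43.1  0.  -6.6]
10 [43.   0.  -7.2]
11 [42.9  0.  -7.8]
12 [42.8  0.  -8.5]
13 [42.6  0.  -9.1]
14 [42.5  0.  -9.7]
15 [ 42.4   0.  -10.3]
16 [ 42.2   0.  -11. ]
17 [ 42.1   0.  -11.6]
18 [ 41.9   0.  -12.2]
19 [ 41.7   0.  -12.8]
20 [ 41.6   0.  -13.4]
[[-3.31973452e-02 -2.18846481e-04  9.99448792e-01  5.47487541e-01]
 [-9.99448723e-01 -4.25139509e-04 -3.31974359e-02 -1.85314309e-01]
 [ 4.32170311e-04 -9.99999886e-01 -2.04612333e-04  2.55000000e-01]
 [ 0.00000000e+00  0.00000000e+00  0.00000000e+00  1.00000000e+00]] [-9.00117234e+01 -2.47615356e-02 -9.19024175e+01]
```

Emit:
send_rows(
  rows="0 3.5 0 43 -7 -1.5 1;0 3.5 0 43.5 0 -2 1;0 3.5 0 43.5 0 -2.5 1;0 3.5 0 43.5 0 -3.5 1;0 3.5 0 43.5 0 -4 1;0 3.5 0 43.5 0 -4.5 1;0 3.5 0 43 0 -5.5 1;0 3.5 0 43 0 -6 1;0 3.5 0 43 0 -6.5 1;0 3.5 0 43 0 -7 1",
  newtons=60,
)

```text
t: 1.35
position: [0.5255, 0.2386, 0.2553]
orientation: [-90.0, -0.0, -57.2]
wrist_force: [-0.7, -0.1, 0.5]
finger_gap: 0.0856
```

Emit:
send_rows(
  rows="0 3.5 0 43 0 -8 1;0 3.5 0 43 0 -8.5 1;0 3.5 0 42.5 0 -9 1;0 3.5 0 42.5 0 -9.5 1;0 3.5 0 42.5 0 -10.5 1;0 3.5 0 42 0 -11 1;0 3.5 0 42 0 -11.5 1;0 3.5 0 42 0 -12 1;0 3.5 0 30 0 -9 1;0 3.3 0 0 0 0 1",
)

```text
t: 2.35
position: [0.5614, -0.1358, 0.2552]
orientation: [-90.0, -0.1, -92.3]
wrist_force: [1.1, 0.5, -0.7]
finger_gap: 0.0855
```

Emit:
send_rows(
  rows="0 0 0 0 0 0 1;0 0 0 0 0 0 1",
)

```text
t: 2.55
position: [0.5621, -0.1314, 0.2553]
orientation: [-90.0, 0.0, -91.8]
wrist_force: [0.5, 0.9, -0.1]
finger_gap: 0.0857
```

```bash
python3 - <<'E'
from h import *
o=r.get_obs(); print(o["t"],o["position"],o["orientation"],o["wrist_force"],o["joint_positions"])
c=cam("wrist"); cv2.imwrite("pics/w1.png",c["pixels"][:,:,::-1]); print(proj(c,np.array([.548,-.186,.183])))
E
```

```text
2.55 [ 0.56214038 -0.13137715  0.25526811] [-9.00019724e+01  2.05228576e-02 -9.18345852e+01] [ 0.4801774   0.88961632 -0.12953592] [-1.73583456e+01  1.74676648e+01  8.54277750e+01  1.97436609e-02
  7.71119542e+01 -1.55281657e+01]
[266.91298545 319.56251186]
```

View pics/w1.png

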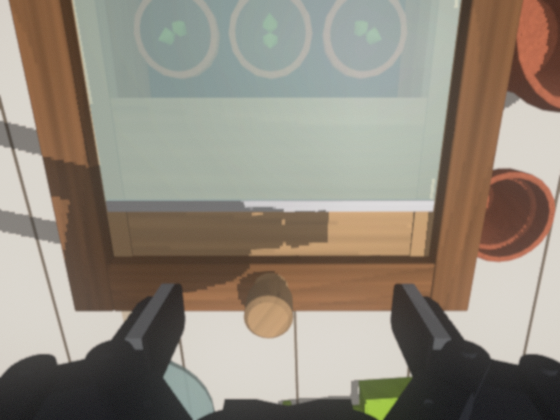

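Wrist view: knob top centre is at (268,318), against a predicted (267,319.5), so the estimate is confirmed. The rail runs level in the picture, so the yaw is right.

Emit:
send_rows(
  rows="0 0 0 28 0 -6 1;0 0 0 27 0 -6 1;0 0 0 0 0 0 1;0 0 0 0 0 0 1",
)

```text
t: 3.0
position: [0.5485, -0.1855, 0.2553]
orientation: [-90.0, 0.0, -91.9]
wrist_force: [0.3, 0.1, 0.2]
finger_gap: 0.0854
```

```bash
python3 - <<'E'
from h import *
o=r.get_obs(); print(o["t"],o["position"],o["orientation"])
c=cam("wrist"); cv2.imwrite("pics/w2.png",c["pixels"][:,:,::-1]); print(proj(c,np.array([.548,-.186,.183])))
E
```

```text
3.0 [ 0.54845649 -0.18547728  0.2552751 ] [-8.99979893e+01  4.03384973e-02 -9.18717944e+01]
[285.54601306 240.2797653 ]
```

View pics/w2.png

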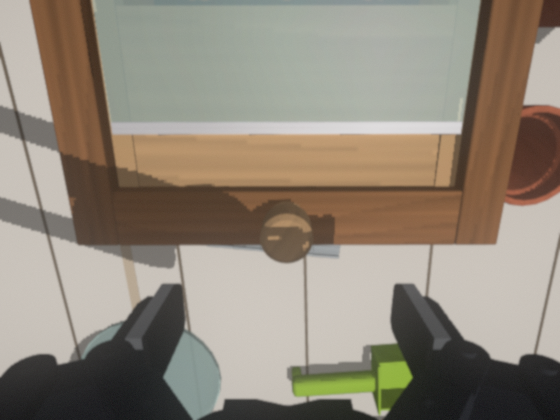

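Knob top centre is at (287,236) here. I'll triangulate it from the two wrist views.

```bash
python3 - <<'E'
from h import *
c=cam("wrist"); H=np.array(c["hand_eye"])
def mk(p,o):
    T=pose({"position":p,"orientation":o}); return {"mtx":c["mtx"],"E":T@H}
a=mk([.56214,-.13138,.25527],[-90.002,.0205,-91.8346]); b=mk([.548456,-.185477,.255275],[-90,.04,-91.8718])
print(tri([(a,268,318),(b,287,236)]))
for z in (.183,.186): print(onz(a,268,318,z),onz(b,287,236,z))
E
```

```text
(array([ 0.54910356, -0.18124736,  0.18832366]), [np.float64(9.216838820098379e-05), np.float64(9.21683882007542e-05)])
[ 0.5487482  -0.18486957  0.183     ] [ 0.54894309 -0.18331729  0.183     ]
[ 0.54899834 -0.18284371  0.186     ] [ 0.54898334 -0.1821367   0.186     ]
```

Emit:
send_rows(
  rows="0 0 0 -1.5 25 0.5 1;0 0 0 0 25 0 1;0 0 0 0 20 0 1;0 0 0 0 10 0 1;0 0 0 0 5 0 1;0 0 0 0 0 0 1;0 0 0 0 0 0 1",
)

```text
t: 3.8
position: [0.5497, -0.1847, 0.1712]
orientation: [-89.9, -0.0, -91.9]
wrist_force: [-0.6, -0.3, -0.1]
finger_gap: 0.0852
```

```bash
python3 - <<'E'
from h import *
o=r.get_obs(); print(o["t"],o["position"],o["orientation"],o["wrist_force"])
c=cam("wrist"); cv2.imwrite("pics/w3.png",c["pixels"][:,:,::-1])
E
```

```text
3.8 [ 0.54968919 -0.18467298  0.17123614] [-8.99026655e+01 -3.34910171e-02 -9.18814811e+01] [-0.62026757 -0.27085336 -0.09832054]
```

View pics/w3.png

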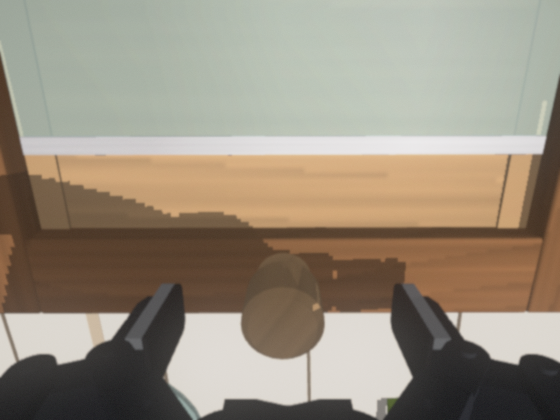

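The knob sits midway between the fingers at about (283,325), so I'll close now.

Emit:
send_rows(
  rows="0 0 0 0 1 0 -1;0 0 0 0 0 0 -1;0 0 0 0 0 0 -1;0 0 0 0 0 0 -1;0 0 0 0 0 0 -1;0 0 0 0 0 0 -1",
  newtons=60,
)

```text
t: 4.45
position: [0.5478, -0.1847, 0.1698]
orientation: [-90.1, -0.0, -91.9]
wrist_force: [-3.3, 0.6, 4.6]
finger_gap: 0.0302
```

```bash
python3 - <<'E'
from h import *
o=r.get_obs(); print(o["t"],o["position"],o["orientation"],o["wrist_force"],o["finger_gap"])
E
```

```text
4.45 [ 0.5477522  -0.18468943  0.16982373] [-9.01053164e+01 -1.21279107e-02 -9.19043965e+01] [-3.27136302  0.58485964  4.58110282] 0.030162868174462436
```

Gripped, with a gap of 30 mm. First a 3° lift as a check.

Emit:
send_rows(
  rows="0 0 -0.5 -0.5 -3.3 0 -1;0 0 -0.5 -0.5 -3.3 0 -1;0 0 -0.5 -0.5 -3.3 0 -1;0 0 -0.5 -0.5 -3.3 0 -1;0 0 -0.5 -0.5 -3.3 0 -1;0 0 -0.5 -0.5 -3.3 0 -1;0 0 0 0 0 0 -1;0 0 0 0 0 0 -1",
)

```text
t: 5.25
position: [0.5478, -0.1814, 0.1887]
orientation: [-90.1, -3.1, -91.9]
wrist_force: [-3.2, -4.0, -7.4]
finger_gap: 0.0302
```

```bash
cat >> h.py <<'E'
HY=0.1955
def st():
    o=r.get_obs(); T=pose(o)
    # tilt about tool z: angle of tool y from down
    ty=T[:3,1]; tilt=np.degrees(np.arctan2(-ty[1],-ty[2]))
    dy,dz=o["position"][1]-HY, o["position"][2]-0.115
    lid=np.degrees(np.arctan2(dz,-dy)-np.arctan2(0.0548,0.380))
    print("t %.2f"%o["t"],o["position"].round(4) if hasattr(o["position"],'round') else o["position"],"tilt %.2f lidpos %.2f rad %.4f"%(tilt,lid,np.hypot(dy,dz)),"F",np.round(o["wrist_force"],1),"M",np.round(o["moment"],2),"gap %.4f"%o["finger_gap"])
E
python3 - <<'E'
from h import *
st()
c=cam("scene"); crop(c,"s2",175,120,195,170,4)
E
```

```text
t 5.25 [ 0.5478 -0.1814  0.1887] tilt 3.06 lidpos 2.86 rad 0.3841 F [-3.2 -4.  -7.4] M [-0.51  0.48  0.01] gap 0.0302
```

View pics/s2.png

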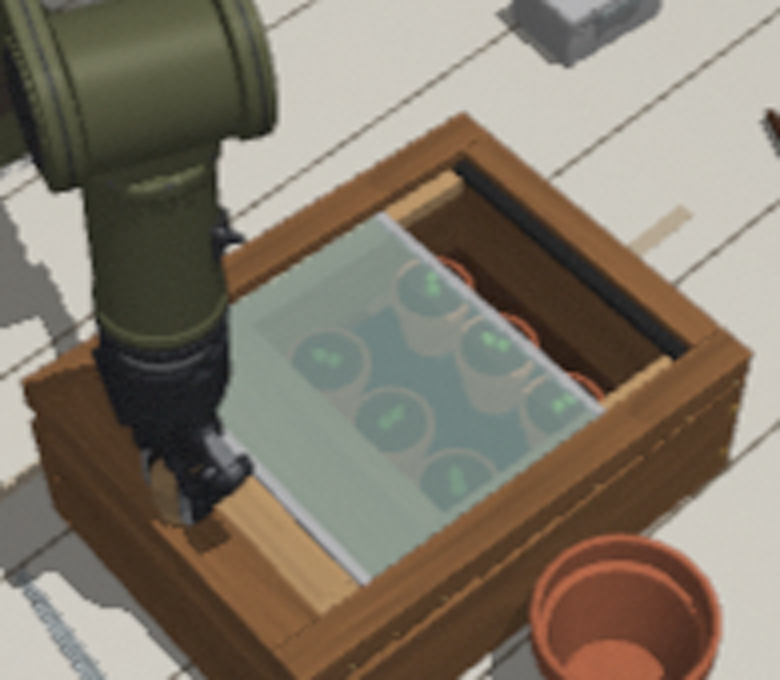

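```bash
cat >> h.py <<'E'
def lidang():
    o=r.get_obs(); ty=pose(o)[:3,1]; return np.degrees(np.arctan2(-ty[1],-ty[2])), np.degrees(np.arctan2(o["position"][2]-0.115,HY-o["position"][1])-np.arctan2(0.0548,0.380))
def rect(c,th,name=None):
    # rows: distance in front of hinge 0..250 mm (1 px = .5 mm); cols: frame y -130..130 (world +x = right)
    th=np.radians(th); yaw=np.radians(88.1); fx=np.array([np.cos(yaw),np.sin(yaw),0]); fy=np.array([-np.sin(yaw),np.cos(yaw),0])
    H=np.array([0.5604,0.1951,0.115]); s=np.arange(0,.25,.0005); w=np.arange(-.13,.13,.001)
    S,W=np.meshgrid(s,w,indexing='ij'); h=0.018
    P=H+(-S*np.cos(th)-h*-np.sin(th)*0)[...,None]*fx+ (h*np.sin(th))*fx -W[...,None]*fy
    P[...,2]=0.115+S*np.sin(th)+h*np.cos(th)
    E=np.linalg.inv(c["E"]); q=P@E[:3,:3].T+E[:3,3]; K=c["mtx"]
    u=(K[0][0]*q[...,0]/-q[...,2]+K[0][2]).astype(np.float32); v=(K[1][1]*-q[...,1]/-q[...,2]+K[1][2]).astype(np.float32)
    im=cv2.remap(c["pixels"],u,v,cv2.INTER_LINEAR)
    if name: cv2.imwrite(f"pics/{name}.png",cv2.resize(im[:,:,::-1],None,fx=2,fy=1))
    return im
def edge(im):
    g=im.min(axis=2).astype(float)  # white cap: high in all channels
    res=[]
    for a,b in ((40,80),(90,130),(140,180),(180,220)):
        m=np.median(g[60:320,a:b],axis=1); k=int(np.argmax(m)); res.append(((k+60)*.5, m[k]))
    return res
def look(name=None,full=False):
    t,l=lidang(); st(); c=cam("scene"); im=rect(c,l,name); e=edge(im); print("back edge mm:",[(round(float(a),1),int(b)) for a,b in e])
    if full: crop(c,name+"f",175,100,195,190,3)
E
python3 -c "
from h import *
look('r0')"
```

```text
t 5.30 [ 0.5478 -0.1814  0.1887] tilt 3.05 lidpos 2.85 rad 0.3841 F [-3.5 -4.3 -7. ] M [-0.52  0.44 -0.04] gap 0.0302
back edge mm: [(113.0, 169), (113.0, 169), (113.0, 170), (112.5, 171)]
```

View pics/r0.png

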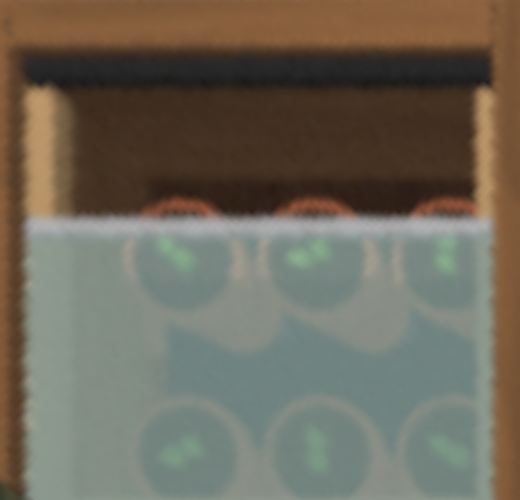

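The rectified lid view works: the cap is at about 113 mm (its edge at about 108 mm) and the strip face at about 42 mm, so roughly 67 mm to go. I'll lift to about 10°.

Emit:
send_rows(
  rows="0 0 -0.5 -0.5 -3.3 0 -1;0 0 -0.5 -0.5 -3.3 0 -1;0 0 -0.5 -0.5 -3.3 0 -1;0 0 -0.5 -0.5 -3.3 0 -1;0 0 -0.5 -0.5 -3.3 0 -1;0 0 -0.5 -0.5 -3.3 0 -1;0 0 -0.5 -0.5 -3.3 0 -1;0 0 -0.5 -0.5 -3.3 0 -1;0 0 -0.5 -0.5 -3.3 0 -1;0 0 -0.5 -0.5 -3.3 0 -1",
)

```text
t: 6.35
position: [0.5481, -0.1736, 0.2212]
orientation: [-90.2, -8.1, -91.9]
wrist_force: [-3.2, -5.0, -5.8]
finger_gap: 0.0305
```

Emit:
send_rows(
  rows="0 0 -0.5 -0.5 -3.3 0 -1;0 0 -0.5 -0.5 -3.3 0 -1;0 0 -0.5 -0.5 -3.3 0 -1;0 0 -0.5 -0.5 -3.3 0 -1;0 0 0 0 0 0 -1;0 0 0 0 0 0 -1",
)

```text
t: 6.95
position: [0.5482, -0.1696, 0.234]
orientation: [-90.1, -10.1, -91.9]
wrist_force: [-3.0, -6.4, -5.7]
finger_gap: 0.0302
```

```bash
python3 -c "
from h import *
look('r1',True)"
```

```text
t 6.95 [ 0.5482 -0.1696  0.234 ] tilt 10.07 lidpos 9.85 rad 0.3840 F [-3.  -6.4 -5.7] M [-0.49  0.45 -0.12] gap 0.0302
back edge mm: [(113.0, 170), (113.0, 169), (113.5, 169), (113.0, 172)]
```

View pics/r1f.png

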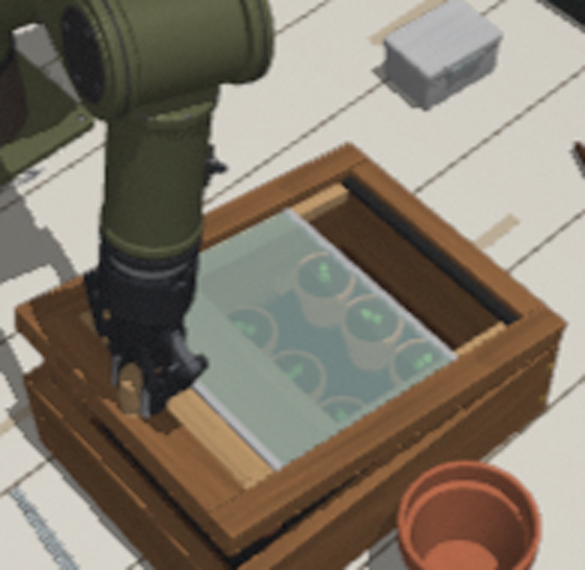

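The pane hasn't moved at 9.9° (0.172 rad), so step 1 is met. From here I'll lift slowly, under 0.04 rad/s, and look after each step.

Emit:
send_rows(
  rows="0 0 -0.2 -0.18 -1.33 0 -1;0 0 -0.2 -0.18 -1.33 0 -1;0 0 -0.2 -0.18 -1.33 0 -1;0 0 -0.2 -0.18 -1.33 0 -1;0 0 -0.2 -0.18 -1.33 0 -1;0 0 -0.2 -0.18 -1.33 0 -1;0 0 -0.2 -0.18 -1.33 0 -1;0 0 -0.2 -0.18 -1.33 0 -1;0 0 0 0 0 0 -1",
)

```text
t: 7.9
position: [0.5483, -0.1661, 0.2442]
orientation: [-90.1, -11.7, -91.9]
wrist_force: [-3.5, -4.8, -5.8]
finger_gap: 0.0303
```

```bash
python3 -c "
from h import *
look('r2')"
```

```text
t 7.90 [ 0.5483 -0.1661  0.2442] tilt 11.66 lidpos 11.46 rad 0.3840 F [-3.5 -4.8 -5.8] M [-0.48  0.42 -0.15] gap 0.0303
back edge mm: [(113.0, 168), (113.0, 169), (113.5, 169), (113.0, 171)]
```

Emit:
send_rows(
  rows="0 0 -0.2 -0.18 -1.33 0 -1;0 0 -0.2 -0.18 -1.33 0 -1;0 0 -0.1 -0.1 -0.66 0 -1;0 0 0 0 0 0 -1",
)

```text
t: 8.35
position: [0.5483, -0.165, 0.2473]
orientation: [-90.1, -12.2, -91.9]
wrist_force: [-2.8, -5.5, -5.5]
finger_gap: 0.0305
```

```bash
python3 -c "
from h import *
look('r3')"
```

```text
t 8.35 [ 0.5483 -0.165   0.2473] tilt 12.15 lidpos 11.95 rad 0.3840 F [-2.8 -5.5 -5.5] M [-0.41  0.36 -0.09] gap 0.0305
back edge mm: [(113.5, 170), (113.0, 170), (113.0, 169), (113.0, 171)]
```

Emit:
send_rows(
  rows="0 0 -0.2 -0.18 -1.33 0 -1;0 0 -0.2 -0.18 -1.33 0 -1;0 0 0 0 0 0 -1;0 0 0 0 0 0 -1",
)

```text
t: 8.8
position: [0.5484, -0.1641, 0.2498]
orientation: [-90.1, -12.6, -91.9]
wrist_force: [-3.2, -5.4, -5.5]
finger_gap: 0.0303
```

```bash
python3 -c "
from h import *
look('r4')"
```

```text
t 8.80 [ 0.5484 -0.1641  0.2498] tilt 12.54 lidpos 12.34 rad 0.3840 F [-3.2 -5.4 -5.5] M [-0.41  0.41 -0.1 ] gap 0.0303
back edge mm: [(113.0, 170), (113.0, 169), (113.0, 169), (113.0, 171)]
```

Emit:
send_rows(
  rows="0 0 -0.2 -0.18 -1.33 0 -1;0 0 -0.2 -0.18 -1.33 0 -1;0 0 0 0 0 0 -1;0 0 0 0 0 0 -1",
)

```text
t: 9.25
position: [0.5484, -0.1631, 0.2524]
orientation: [-90.1, -13.0, -91.9]
wrist_force: [-2.1, -4.9, -5.5]
finger_gap: 0.0303
```

```bash
python3 -c "
from h import *
look('r4')"
```

```text
t 9.25 [ 0.5484 -0.1631  0.2524] tilt 12.94 lidpos 12.75 rad 0.3840 F [-2.1 -4.9 -5.5] M [-0.37  0.41 -0.1 ] gap 0.0303
back edge mm: [(113.0, 169), (113.0, 168), (113.5, 169), (113.0, 171)]
```

Emit:
send_rows(
  rows="0 0 -0.2 -0.18 -1.33 0 -1;0 0 -0.2 -0.18 -1.33 0 -1;0 0 0 0 0 0 -1;0 0 0 0 0 0 -1",
)

```text
t: 9.7
position: [0.5484, -0.1621, 0.2549]
orientation: [-90.1, -13.4, -91.9]
wrist_force: [-2.1, -5.1, -5.7]
finger_gap: 0.0304
```

```bash
python3 -c "
from h import *
look('r4')"
```

```text
t 9.70 [ 0.5484 -0.1621  0.2549] tilt 13.34 lidpos 13.15 rad 0.3840 F [-2.1 -5.1 -5.7] M [-0.36  0.39 -0.15] gap 0.0304
back edge mm: [(113.0, 169), (113.5, 168), (113.0, 169), (113.0, 172)]
```

Emit:
send_rows(
  rows="0 0 -0.2 -0.18 -1.33 0 -1;0 0 -0.2 -0.18 -1.33 0 -1;0 0 0 0 0 0 -1;0 0 0 0 0 0 -1",
)

```text
t: 10.15
position: [0.5485, -0.1612, 0.2574]
orientation: [-90.1, -13.7, -91.9]
wrist_force: [-4.2, -5.8, -6.1]
finger_gap: 0.0304
```

```bash
python3 -c "
from h import *
look('r4')"
```

```text
t 10.15 [ 0.5485 -0.1612  0.2574] tilt 13.74 lidpos 13.55 rad 0.3840 F [-4.2 -5.8 -6.1] M [-0.37  0.36 -0.11] gap 0.0304
back edge mm: [(113.0, 168), (113.0, 168), (113.5, 169), (113.5, 172)]
```

Emit:
send_rows(
  rows="0 0 -0.2 -0.18 -1.33 0 -1;0 0 -0.2 -0.18 -1.33 0 -1;0 0 0 0 0 0 -1;0 0 0 0 0 0 -1",
)

```text
t: 10.6
position: [0.5485, -0.1601, 0.2599]
orientation: [-90.1, -14.1, -91.9]
wrist_force: [-3.4, -4.5, -6.1]
finger_gap: 0.0306
```

```bash
python3 -c "
from h import *
look('r4')"
```

```text
t 10.60 [ 0.5485 -0.1601  0.2599] tilt 14.13 lidpos 13.96 rad 0.3840 F [-3.4 -4.5 -6.1] M [-0.37  0.31 -0.14] gap 0.0306
back edge mm: [(113.5, 168), (113.0, 168), (113.0, 168), (113.0, 170)]
```

Emit:
send_rows(
  rows="0 0 -0.2 -0.18 -1.33 0 -1;0 0 -0.2 -0.18 -1.33 0 -1;0 0 0 0 0 0 -1;0 0 0 0 0 0 -1",
)

```text
t: 11.05
position: [0.5485, -0.1591, 0.2623]
orientation: [-90.1, -14.5, -91.9]
wrist_force: [-3.0, -4.9, -5.5]
finger_gap: 0.0305
```

```bash
python3 -c "
from h import *
look('r4')"
```

```text
t 11.05 [ 0.5485 -0.1591  0.2623] tilt 14.53 lidpos 14.36 rad 0.3840 F [-3.  -4.9 -5.5] M [-0.31  0.37 -0.09] gap 0.0305
back edge mm: [(113.0, 168), (113.5, 168), (113.0, 168), (113.0, 170)]
```

Emit:
send_rows(
  rows="0 0 -0.2 -0.18 -1.33 0 -1;0 0 -0.2 -0.18 -1.33 0 -1;0 0 0 0 0 0 -1;0 0 0 0 0 0 -1",
)

```text
t: 11.5
position: [0.5486, -0.1581, 0.2648]
orientation: [-90.1, -14.9, -91.9]
wrist_force: [-2.7, -4.5, -5.6]
finger_gap: 0.0303
```

```bash
python3 -c "
from h import *
look('r4')"
```

```text
t 11.50 [ 0.5486 -0.1581  0.2648] tilt 14.93 lidpos 14.76 rad 0.3840 F [-2.7 -4.5 -5.6] M [-0.37  0.37 -0.13] gap 0.0303
back edge mm: [(113.5, 169), (113.5, 169), (113.0, 169), (113.0, 170)]
```

Emit:
send_rows(
  rows="0 0 -0.2 -0.18 -1.33 0 -1;0 0 -0.2 -0.18 -1.33 0 -1;0 0 0 0 0 0 -1;0 0 0 0 0 0 -1",
)

```text
t: 11.95
position: [0.5486, -0.157, 0.2673]
orientation: [-90.1, -15.3, -91.9]
wrist_force: [-3.2, -3.5, -5.9]
finger_gap: 0.0306
```

```bash
python3 -c "
from h import *
look('r4')"
```

```text
t 11.95 [ 0.5486 -0.157   0.2673] tilt 15.32 lidpos 15.15 rad 0.3840 F [-3.2 -3.5 -5.9] M [-0.27  0.37 -0.08] gap 0.0306
back edge mm: [(113.5, 169), (113.5, 169), (113.5, 169), (113.5, 170)]
```

Emit:
send_rows(
  rows="0 0 -0.2 -0.18 -1.33 0 -1;0 0 -0.2 -0.18 -1.33 0 -1;0 0 0 0 0 0 -1;0 0 0 0 0 0 -1",
)

```text
t: 12.4
position: [0.5486, -0.1559, 0.2698]
orientation: [-90.1, -15.7, -91.9]
wrist_force: [-4.0, -4.3, -5.8]
finger_gap: 0.0303
```

```bash
python3 -c "
from h import *
look('r4')"
```

```text
t 12.40 [ 0.5486 -0.1559  0.2698] tilt 15.72 lidpos 15.56 rad 0.3840 F [-4.  -4.3 -5.8] M [-0.29  0.33 -0.13] gap 0.0303
back edge mm: [(113.0, 167), (113.0, 168), (113.0, 168), (113.0, 170)]
```

Emit:
send_rows(
  rows="0 0 -0.2 -0.18 -1.33 0 -1;0 0 -0.2 -0.18 -1.33 0 -1;0 0 0 0 0 0 -1;0 0 0 0 0 0 -1",
)

```text
t: 12.85
position: [0.5486, -0.1549, 0.2722]
orientation: [-90.1, -16.1, -91.9]
wrist_force: [-3.3, -4.0, -5.6]
finger_gap: 0.0306
```

```bash
python3 -c "
from h import *
look('r4')"
```

```text
t 12.85 [ 0.5486 -0.1549  0.2722] tilt 16.11 lidpos 15.96 rad 0.3840 F [-3.3 -4.  -5.6] M [-0.28  0.38 -0.15] gap 0.0306
back edge mm: [(113.5, 168), (113.0, 167), (113.5, 168), (113.0, 170)]
```

Emit:
send_rows(
  rows="0 0 -0.2 -0.18 -1.33 0 -1;0 0 -0.2 -0.18 -1.33 0 -1;0 0 0 0 0 0 -1;0 0 0 0 0 0 -1",
)

```text
t: 13.3
position: [0.5487, -0.1537, 0.2746]
orientation: [-90.1, -16.5, -91.9]
wrist_force: [-2.7, -3.8, -6.3]
finger_gap: 0.0303
```

```bash
python3 -c "
from h import *
look('r4')"
```

```text
t 13.30 [ 0.5487 -0.1537  0.2746] tilt 16.51 lidpos 16.36 rad 0.3840 F [-2.7 -3.8 -6.3] M [-0.25  0.34 -0.1 ] gap 0.0303
back edge mm: [(113.5, 168), (113.0, 167), (113.0, 167), (113.0, 170)]
```

Emit:
send_rows(
  rows="0 0 -0.2 -0.18 -1.33 0 -1;0 0 -0.2 -0.18 -1.33 0 -1;0 0 0 0 0 0 -1;0 0 0 0 0 0 -1",
)

```text
t: 13.75
position: [0.5487, -0.1526, 0.2771]
orientation: [-90.1, -16.9, -91.9]
wrist_force: [-2.8, -5.0, -5.2]
finger_gap: 0.0307
```

```bash
python3 -c "
from h import *
look('r4')"
```

```text
t 13.75 [ 0.5487 -0.1526  0.2771] tilt 16.91 lidpos 16.76 rad 0.3840 F [-2.8 -5.  -5.2] M [-0.25  0.32 -0.12] gap 0.0307
back edge mm: [(113.5, 168), (113.5, 168), (113.0, 167), (113.5, 170)]
```

Emit:
send_rows(
  rows="0 0 -0.2 -0.18 -1.33 0 -1;0 0 -0.2 -0.18 -1.33 0 -1;0 0 0 0 0 0 -1;0 0 0 0 0 0 -1",
)

```text
t: 14.2
position: [0.5488, -0.1515, 0.2795]
orientation: [-90.1, -17.3, -91.9]
wrist_force: [-3.3, -3.6, -5.8]
finger_gap: 0.0305
```

```bash
python3 -c "
from h import *
look('r4')"
```

```text
t 14.20 [ 0.5488 -0.1515  0.2795] tilt 17.30 lidpos 17.16 rad 0.3840 F [-3.3 -3.6 -5.8] M [-0.25  0.34 -0.09] gap 0.0305
back edge mm: [(114.0, 168), (113.5, 167), (113.0, 167), (113.0, 170)]
```

Emit:
send_rows(
  rows="0 0 -0.2 -0.18 -1.33 0 -1;0 0 -0.2 -0.18 -1.33 0 -1;0 0 0 0 0 0 -1;0 0 0 0 0 0 -1",
)

```text
t: 14.65
position: [0.5488, -0.1503, 0.282]
orientation: [-90.1, -17.7, -91.9]
wrist_force: [-4.2, -4.3, -5.3]
finger_gap: 0.0299
```

```bash
python3 -c "
from h import *
look('r4')"
```

```text
t 14.65 [ 0.5488 -0.1503  0.282 ] tilt 17.70 lidpos 17.57 rad 0.3840 F [-4.2 -4.3 -5.3] M [-0.11  0.31 -0.1 ] gap 0.0299
back edge mm: [(113.5, 166), (113.5, 167), (113.5, 167), (113.0, 169)]
```

Emit:
send_rows(
  rows="0 0 -0.2 -0.18 -1.33 0 -1;0 0 -0.2 -0.18 -1.33 0 -1;0 0 0 0 0 0 -1;0 0 0 0 0 0 -1",
)

```text
t: 15.1
position: [0.5488, -0.1491, 0.2844]
orientation: [-90.1, -18.1, -91.9]
wrist_force: [-2.5, -4.8, -4.3]
finger_gap: 0.0305
```

```bash
python3 -c "
from h import *
look('r4')"
```

```text
t 15.10 [ 0.5488 -0.1491  0.2844] tilt 18.10 lidpos 17.96 rad 0.3840 F [-2.5 -4.8 -4.3] M [-0.19  0.32 -0.14] gap 0.0305
back edge mm: [(113.5, 167), (113.5, 168), (113.5, 167), (113.5, 169)]
```

Emit:
send_rows(
  rows="0 0 -0.2 -0.18 -1.33 0 -1;0 0 -0.2 -0.18 -1.33 0 -1;0 0 0 0 0 0 -1;0 0 0 0 0 0 -1",
)

```text
t: 15.55
position: [0.5489, -0.1479, 0.2868]
orientation: [-90.1, -18.5, -91.9]
wrist_force: [-3.7, -3.4, -5.1]
finger_gap: 0.0304
```

```bash
python3 -c "
from h import *
look('r4')"
```

```text
t 15.55 [ 0.5489 -0.1479  0.2868] tilt 18.49 lidpos 18.37 rad 0.3840 F [-3.7 -3.4 -5.1] M [-0.15  0.28 -0.16] gap 0.0304
back edge mm: [(113.5, 166), (113.5, 165), (113.5, 167), (113.0, 168)]
```

Emit:
send_rows(
  rows="0 0 -0.2 -0.18 -1.33 0 -1;0 0 -0.2 -0.18 -1.33 0 -1;0 0 0 0 0 0 -1;0 0 0 0 0 0 -1",
)

```text
t: 16.0
position: [0.5489, -0.1467, 0.2892]
orientation: [-90.1, -18.9, -91.9]
wrist_force: [-3.4, -3.5, -5.4]
finger_gap: 0.0307
```

```bash
python3 -c "
from h import *
look('r4')"
```

```text
t 16.00 [ 0.5489 -0.1467  0.2892] tilt 18.89 lidpos 18.77 rad 0.3840 F [-3.4 -3.5 -5.4] M [-0.18  0.34 -0.12] gap 0.0307
back edge mm: [(114.0, 166), (113.5, 166), (113.5, 166), (113.0, 168)]
```

Emit:
send_rows(
  rows="0 0 -0.2 -0.18 -1.33 0 -1;0 0 -0.2 -0.18 -1.33 0 -1;0 0 0 0 0 0 -1;0 0 0 0 0 0 -1",
)

```text
t: 16.45
position: [0.5489, -0.1455, 0.2915]
orientation: [-90.1, -19.3, -91.9]
wrist_force: [-2.7, -3.0, -5.9]
finger_gap: 0.0303
```

```bash
python3 -c "
from h import *
look('r4')"
```

```text
t 16.45 [ 0.5489 -0.1455  0.2915] tilt 19.29 lidpos 19.17 rad 0.3840 F [-2.7 -3.  -5.9] M [-0.13  0.33 -0.12] gap 0.0303
back edge mm: [(113.5, 165), (113.5, 166), (113.5, 165), (113.5, 168)]
```

Emit:
send_rows(
  rows="0 0 -0.2 -0.18 -1.33 0 -1;0 0 -0.2 -0.18 -1.33 0 -1;0 0 0 0 0 0 -1;0 0 0 0 0 0 -1",
)

```text
t: 16.9
position: [0.549, -0.1442, 0.2939]
orientation: [-90.1, -19.7, -91.9]
wrist_force: [-2.5, -4.1, -4.9]
finger_gap: 0.0305
```

```bash
python3 -c "
from h import *
look('r4')"
```

```text
t 16.90 [ 0.549  -0.1442  0.2939] tilt 19.68 lidpos 19.57 rad 0.3840 F [-2.5 -4.1 -4.9] M [-0.14  0.31 -0.11] gap 0.0305
back edge mm: [(112.5, 164), (112.5, 165), (113.0, 165), (112.5, 166)]
```

The edge has come back about 1 mm, so it may be starting to slip. I'll hold still and look.

```bash
python3 -c "
from h import *
look('r5');look('r5')"
```

```text
t 16.95 [ 0.549  -0.1442  0.2939] tilt 19.68 lidpos 19.57 rad 0.3839 F [-2.8 -4.5 -5.1] M [-0.18  0.27 -0.13] gap 0.0305
back edge mm: [(112.5, 165), (112.5, 165), (112.5, 165), (111.5, 167)]
t 17.00 [ 0.549  -0.1443  0.2939] tilt 19.68 lidpos 19.57 rad 0.3840 F [-3.4 -4.3 -6.4] M [-0.18  0.28 -0.14] gap 0.0305
back edge mm: [(111.0, 165), (112.0, 166), (111.0, 165), (111.5, 168)]
```

It's sliding. I'll hold and track it.

```bash
python3 -c "
from h import *
look('r5');look('r5');look()"
```

```text
t 17.05 [ 0.549  -0.1443  0.2939] tilt 19.68 lidpos 19.57 rad 0.3840 F [-2.8 -3.9 -5.4] M [-0.11  0.28 -0.1 ] gap 0.0303
back edge mm: [(111.0, 166), (111.0, 165), (110.5, 165), (111.0, 168)]
t 17.10 [ 0.549  -0.1442  0.2939] tilt 19.68 lidpos 19.56 rad 0.3840 F [-4.2 -4.1 -5.9] M [-0.12  0.3  -0.11] gap 0.0309
back edge mm: [(110.0, 165), (110.5, 164), (110.0, 165), (110.5, 167)]
t 17.15 [ 0.549  -0.1442  0.2939] tilt 19.68 lidpos 19.57 rad 0.3840 F [-3.7 -4.2 -5.8] M [-0.09  0.31 -0.11] gap 0.0305
back edge mm: [(110.0, 165), (109.5, 165), (110.0, 164), (109.5, 167)]
```

```bash
cat > trk.py <<'E'
from h import *
import sys
t,l=lidang()
for i in range(int(sys.argv[1])):
    tt=r.get_obs()["t"]; e=edge(rect(cam("scene"),l)); print("%.2f"%tt, round(float(np.mean([a for a,b in e])),2))
print(lidang())
E
python3 trk.py 5
```

```text
17.20 109.12
17.25 108.38
17.30 107.5
17.35 106.62
17.40 105.5
(np.float64(19.67985723212284), np.float64(19.564237058496566))
```

```bash
python3 trk.py 8
```

```text
17.45 104.5
17.50 103.38
17.55 102.38
17.60 101.0
17.65 99.62
17.70 98.12
17.75 96.75
17.80 95.38
(np.float64(19.67821096455458), np.float64(19.562107156959524))
```

The pane is at about 28 mm/s and accelerating slowly, so it should arrive at about 60 mm/s, which is soft. I'll keep holding.

```bash
python3 trk.py 14
```

```text
17.85 93.88
17.90 92.38
17.95 90.62
18.00 88.75
18.05 86.88
18.10 85.0
18.15 83.0
18.20 81.0
18.25 78.88
18.30 76.62
18.35 74.38
18.40 72.12
18.45 69.75
18.50 67.5
(np.float64(19.67733300679304), np.float64(19.569058783569755))
```

```bash
python3 trk.py 16; python3 -c "
from h import *
look('r6',True)"
```

```text
18.55 64.75
18.60 62.38
18.65 59.5
18.70 56.88
18.75 54.12
18.80 51.38
18.85 48.5
18.90 45.62
18.95 45.62
19.00 45.5
19.05 45.62
19.10 45.75
19.15 45.62
19.20 45.62
19.25 45.38
19.30 45.5
(np.float64(19.676816577693202), np.float64(19.574404041258255))
t 19.35 [ 0.549  -0.1442  0.294 ] tilt 19.68 lidpos 19.57 rad 0.3840 F [-3.5 -4.1 -5.2] M [-0.05  0.36 -0.22] gap 0.0303
back edge mm: [(45.5, 161), (45.5, 158), (45.5, 160), (45.0, 163)]
```

View pics/r6.png

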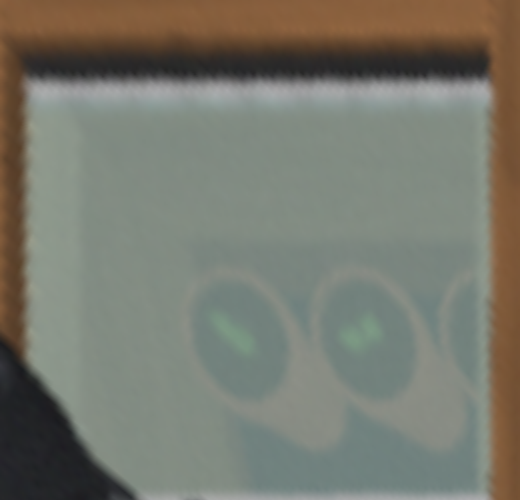

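View pics/r6f.png

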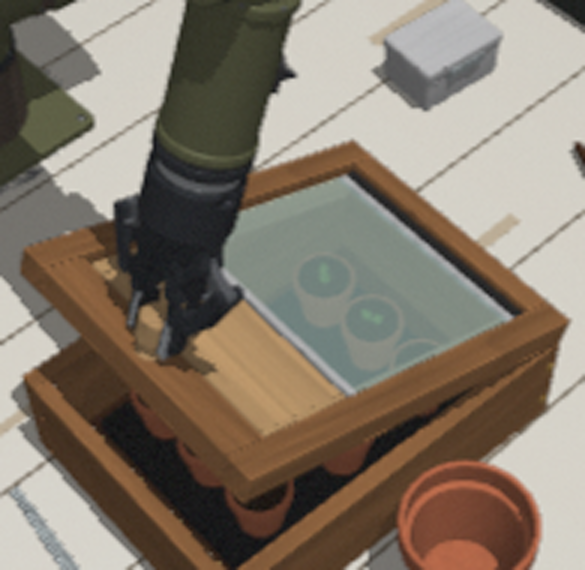

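The pane is home: the edge came to rest at 45.5 mm, 67.7 mm of travel, arriving at about 57 mm/s. I'll now lower gently.

Emit:
send_rows(
  rows="0 0 0.2 0.2 1.33 0 -1;0 0 0.4 0.38 2.65 0 -1;0 0 0.4 0.38 2.65 0 -1;0 0 0.4 0.38 2.65 0 -1;0 0 0.4 0.38 2.65 0 -1;0 0 0.4 0.38 2.65 0 -1;0 0 0.4 0.38 2.65 0 -1;0 0 0.4 0.38 2.65 0 -1;0 0 0.4 0.38 2.65 0 -1;0 0 0.4 0.38 2.65 0 -1",
)

```text
t: 20.4
position: [0.5486, -0.1554, 0.271]
orientation: [-90.1, -15.9, -91.9]
wrist_force: [-3.9, -3.9, -5.6]
finger_gap: 0.0303
```

Emit:
send_rows(
  rows="0 0 0.4 0.38 2.65 0 -1;0 0 0.4 0.38 2.65 0 -1;0 0 0.4 0.38 2.65 0 -1;0 0 0.4 0.38 2.65 0 -1;0 0 0.4 0.38 2.65 0 -1;0 0 0.4 0.38 2.65 0 -1;0 0 0.4 0.38 2.65 0 -1;0 0 0.4 0.38 2.65 0 -1;0 0 0.4 0.38 2.65 0 -1;0 0 0.4 0.38 2.65 0 -1",
)

```text
t: 21.4
position: [0.5483, -0.1655, 0.2461]
orientation: [-90.1, -11.9, -91.9]
wrist_force: [-3.6, -3.1, -4.4]
finger_gap: 0.0304
```

```bash
python3 -c "
from h import *
look('r7')"
```

```text
t 21.40 [ 0.5483 -0.1655  0.2461] tilt 11.85 lidpos 11.75 rad 0.3840 F [-3.6 -3.1 -4.4] M [-0.08  0.51 -0.09] gap 0.0304
back edge mm: [(45.0, 165), (45.0, 165), (45.5, 166), (45.0, 168)]
```

Emit:
send_rows(
  rows="0 0 0.4 0.38 2.65 0 -1;0 0 0.4 0.38 2.65 0 -1;0 0 0.4 0.38 2.65 0 -1;0 0 0.4 0.38 2.65 0 -1;0 0 0.4 0.38 2.65 0 -1;0 0 0.4 0.38 2.65 0 -1;0 0 0.4 0.38 2.65 0 -1;0 0 0.4 0.38 2.65 0 -1;0 0 0.4 0.38 2.65 0 -1;0 0 0.4 0.38 2.65 0 -1",
)

```text
t: 22.45
position: [0.5481, -0.1737, 0.2206]
orientation: [-90.2, -7.9, -91.9]
wrist_force: [-5.2, -2.3, -5.8]
finger_gap: 0.0307
```

Emit:
send_rows(
  rows="0 0 0.4 0.38 2.65 0 -1;0 0 0.4 0.38 2.65 0 -1;0 0 0.4 0.38 2.65 0 -1;0 0 0.4 0.38 2.65 0 -1;0 0 0.4 0.38 2.65 0 -1;0 0 0.4 0.38 2.65 0 -1;0 0 0.4 0.38 2.65 0 -1;0 0 0.4 0.38 2.65 0 -1;0 0 0.4 0.38 2.65 0 -1;0 0 0.4 0.38 2.65 0 -1",
)

```text
t: 23.45
position: [0.5479, -0.1802, 0.1946]
orientation: [-90.2, -3.8, -91.9]
wrist_force: [-3.9, -1.7, -6.0]
finger_gap: 0.0306
```

Emit:
send_rows(
  rows="0 0 0.3 0.29 1.99 0 -1;0 0 0.3 0.29 1.99 0 -1;0 0 0.3 0.29 1.99 0 -1;0 0 0.3 0.29 1.99 0 -1;0 0 0.3 0.29 1.99 0 -1;0 0 0.3 0.29 1.99 0 -1;0 0 0.3 0.29 1.99 0 -1;0 0 0 0 0 0 -1;0 0 0 0 0 0 -1",
)

```text
t: 24.35
position: [0.5478, -0.1829, 0.1809]
orientation: [-90.2, -1.8, -91.9]
wrist_force: [-5.4, -0.2, -5.8]
finger_gap: 0.0303
```

```bash
python3 -c "
from h import *
look('r8',True)"
```

```text
t 24.35 [ 0.5478 -0.1829  0.1809] tilt 1.75 lidpos 1.67 rad 0.3841 F [-5.4 -0.2 -5.8] M [-0.02  0.75 -0.08] gap 0.0303
back edge mm: [(45.5, 166), (45.0, 165), (45.0, 165), (45.0, 167)]
```

Emit:
send_rows(
  rows="0 0 0.2 0.19 1.33 0 -1;0 0 0.2 0.19 1.33 0 -1;0 0 0.2 0.19 1.33 0 -1;0 0 0.2 0.19 1.33 0 -1;0 0 0.2 0.19 1.33 0 -1;0 0 0.2 0.19 1.33 0 -1;0 0 0.2 0.19 1.33 0 -1;0 0 0.1 0.1 0.66 0 -1;0 0 0 0 0 0 -1;0 0 0 0 0 0 -1",
)

```text
t: 25.4
position: [0.5478, -0.1845, 0.171]
orientation: [-90.2, -0.3, -91.9]
wrist_force: [-5.0, -1.2, -7.4]
finger_gap: 0.0304
```

```bash
python3 -c "
from h import *
look('r8',True)"
```

```text
t 25.40 [ 0.5478 -0.1845  0.171 ] tilt 0.25 lidpos 0.18 rad 0.3841 F [-5.  -1.2 -7.4] M [-0.03  0.8  -0.06] gap 0.0304
back edge mm: [(45.0, 165), (44.5, 165), (45.0, 166), (44.5, 168)]
```

Emit:
send_rows(
  rows="0 0 0.1 0.1 0.66 0 -1;0 0 0.1 0.1 0.66 0 -1;0 0 0.05 0.05 0.4 0 -1;0 0 0 0 0.4 0 -1;0 0 0 0 0 0 -1;0 0 0 0 0 0 -1",
)

```text
t: 26.05
position: [0.5478, -0.1847, 0.1698]
orientation: [-90.1, -0.0, -91.9]
wrist_force: [-7.1, 0.2, -1.7]
finger_gap: 0.0301
```

```bash
python3 -c "
from h import *
look('r9',True)"
```

```text
t 26.05 [ 0.5478 -0.1847  0.1698] tilt 0.01 lidpos 0.00 rad 0.3841 F [-7.1  0.2 -1.7] M [ 0.09  1.07 -0.06] gap 0.0301
back edge mm: [(44.5, 164), (45.0, 167), (45.0, 166), (45.0, 168)]
```

The lid is back at its starting height (TCP z 0.1698) and the load is mostly off. Releasing.

Emit:
send_rows(
  rows="0 0 0 0 0.4 0 -1;0 0 0 0 0 0 -0.2;0 0 0 0 0 0 0.2;0 0 0 0 0 0 0.6;0 0 0 0 0 0 1;0 0 0 0 0 0 1;0 0 0 0 0 0 1;0 0 0 0 0 0 1",
)

```text
t: 26.9
position: [0.5491, -0.1854, 0.1691]
orientation: [-90.0, -0.1, -91.9]
wrist_force: [0.5, -0.2, -0.1]
finger_gap: 0.0853
```

```bash
python3 - <<'E'
from h import *
st()
c=cam("wrist"); cv2.imwrite("pics/w4.png",c["pixels"][:,:,::-1])
E
```

```text
t 26.90 [ 0.5491 -0.1854  0.1691] tilt 0.06 lidpos -0.12 rad 0.3847 F [ 0.5 -0.2 -0.1] M [ 0.03 -0.01 -0.03] gap 0.0853
```

View pics/w4.png

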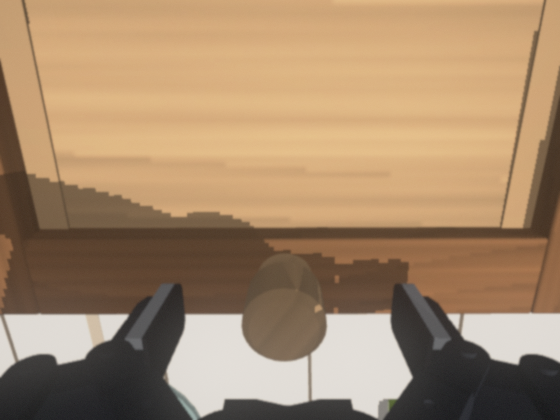

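The fingers are clear of the knob, which sits at (284,325) between them, and the force is near zero. Retreating straight up.

Emit:
send_rows(
  rows="0 0 0 0 -10 0 1;0 0 0 0 -25 0 1;0 0 0 0 -30 0 1;0 0 0 0 -30 0 1;0 0 0 0 -30 0 1;0 0 0 0 -30 0 1;0 0 0 0 0 0 1;0 0 0 0 0 0 1;0 0 0 0 0 0 1",
)

```text
t: 27.85
position: [0.5481, -0.1849, 0.3232]
orientation: [-90.1, -0.0, -91.9]
wrist_force: [-0.2, 0.7, -0.5]
finger_gap: 0.0857
```

```bash
python3 - <<'E'
from h import *
st()
c=cam("scene"); im=rect(c,0,"r10"); print(edge(im)); crop(c,"s10",175,120,195,170,4)
cv2.imwrite("pics/s10full.png",c["pixels"][:,:,::-1])
E
```

```text
t 27.85 [ 0.5481 -0.1849  0.3232] tilt 0.01 lidpos 20.49 rad 0.4337 F [-0.2  0.7 -0.5] M [ 0.02  0.05 -0.08] gap 0.0857
[(45.0, np.float64(162.5)), (44.5, np.float64(166.0)), (45.0, np.float64(165.0)), (45.0, np.float64(167.0))]
```

View pics/s10.png

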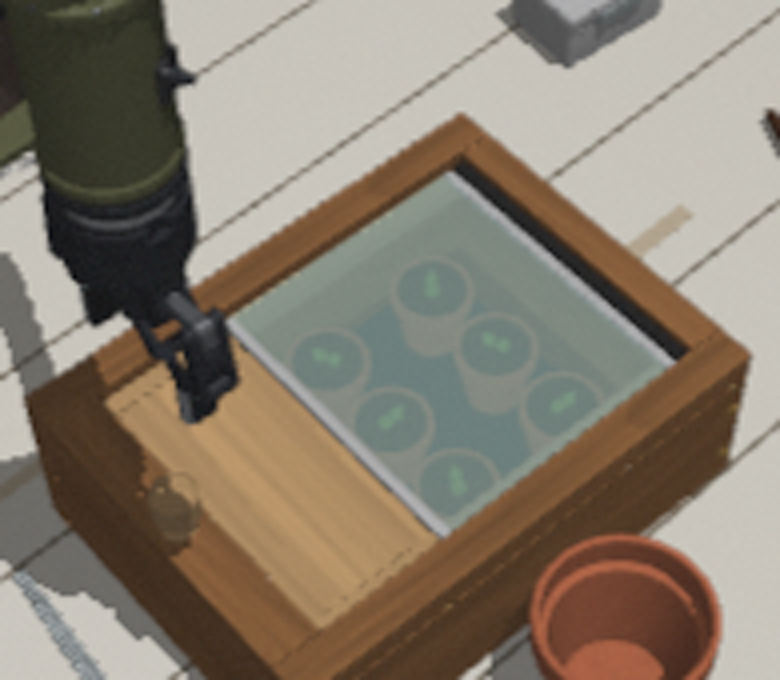

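View pics/s10full.png

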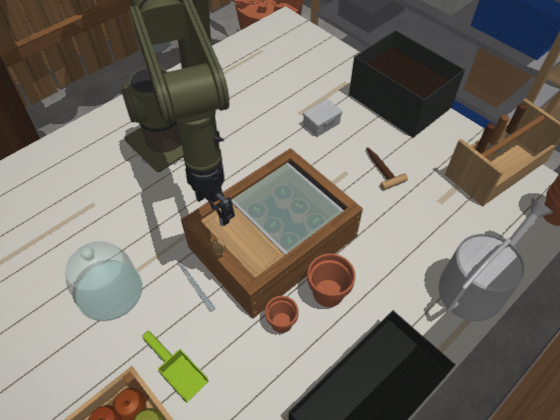

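The lid is shut, with its corners at the same pixels as before the lift. The pane lies against the black strip at crop (455,172)–(680,360), the gripper is clear, and the bystanders look unmoved. Handing in.

```bash
python3 -c "
from bench import r
print(r.job_done())"
```

```text
the job is handed in; nothing more can be done
None
```

The pane is home against the rubber strip, the lid is shut and released, and the job is handed in; no verdict was reported.

- **Lift and slide:** I gripped the knob with the jaws along the hinge line and lifted in 0.4° steps. The pane began to slip at about 19.6° (0.34 rad). I held the lid still there while it slid 67.7 mm and met the strip at about 57 mm/s, without a visible bounce.
- **Lower and release:** I lowered the lid at about 4°/s, slower near the end, and the tool came back to its starting height (z 0.1698). Then I released and backed straight up at about t = 28 s.
- **Last checks:**
  - In the last picture the lid corners were where they started.
  - The pane's back cap read 45 mm from the hinge, against 45.5 mm when it first came to rest on the strip.
  - The wrist force was near zero.
  - The other things on the bench looked unmoved by eye; I did not measure them.
- **Not measured or disagreeing:**
  - I could not measure the contact force on the strip and only judged it from the pane's speed.
  - The knob top measured 186 to 188 mm high against the stated 183 mm, slightly more than the 2 mm calibration error.

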